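# Turn the stiff divider of the recipe binder

### The arm

A 7-joint arm with a two-finger parallel gripper is mounted at the origin on a cart in front of the work surface, level with it; the furniture and walls round the work are solid. World frame = base frame: x ahead of the robot, y to its left, z up, the work surface at z = 0. Lengths are in m, angles in rad, forces in N, time in s.
With the tool pointing down it reaches from about 0.425 to 0.925 m from the base axis. Payload 6.8 kg.
Tool frame: the origin (TCP) lies midway between the tips of the shut fingers; the grasp point (between the pads) lies 19 mm behind it; z points along the fingers, y is the line along which they close (so a half turn about z gives the same grasp; the last joint's range is limited). The gripper opens to 85 mm and grips with 20 to 120 N. Pads are 22 mm wide; open, the fingers measure 114 mm over their backs; the gripper's body (76 mm by 85 mm) begins 54 mm behind the grasp point. The pads swing forward as they close: fully open they stand 13 mm farther back than shut.
Start: joints at [1.204, 0.477, 0.022, 1.555, -0.011, 1.109, -0.083], TCP at [0.173, -0.653, 0.211] pointing down, gripper open.
Joint ranges: [-2.96, 2.96], [-0.34, 2.1], [-1.41, 1.46], [0.24, 2.44], [-1.37, 4.51], [0.17, 1.92], [-2.96, 2.96]. Speed limits (rad/s): [2.39, 2.39, 3.14, 3.14, 3.14, 3.14, 3.14].

### API

Orientations are given as a rotation vector (axis times angle).
In Python, from bench import r gives the robot as it stands. The module is installed in compiled form; this text tells all that it offers.
- The arm moves only by the tool apply_moves, never from a script. Its argument "rows" is a list of rows, each a list of 6 numbers: the shift along the tool's x, y, z scaled (see below), then the turn, a rotation vector about the tool's x, y, z scaled (see below). A call has 1 to 5 rows; each row is the pose to reach, as a shift and turn from the pose commanded when the call began, along the tool's axes at that moment; what a row does not reach only later rows make up. The controller multiplies each number of a shift by 0.25 m and each number of a turn by 90 degrees. A row lasts 1/8 s, in which the tool goes at most 62.5 mm and 10.7 degrees, less where a joint would pass 70% of its speed; a pose out of reach is approached as far as the arm can. A call with a number of a shift or a turn outside -1 to 1 is refused whole. A call with a gripper value outside its range is refused whole. "claw" is the opening, from 0 (shut) to 1 (fully open), set as the call begins (left out, the last holds). The fingers move at their own pace and stop on an object; "newtons" is the grip in N (left out, the last holds). Time passes only in rows, so rows that repeat a pose let the fingers close. It gives the time, the measured TCP pose, the force, the opening and the grip force at its end, in the units of the state.
- r.get_obs(): the state, without advancing time (a new reading comes with each control period).
- r.grab_frame(name): name is "side" or "top"; returns a dict with "pixels" (384x512x3 uint8, red, green, blue), "intrinsics" (3x3 intrinsics, pixels), "eye" and "attitude" of the camera in the world. Camera axes: x right, y up, looking along -z (the intrinsics and any distortion apply to the point x, -y, -z); pixel columns grow to the right and rows downward; lengths in m; the calibration is good to about 2 mm. A picture is of the moment at which its call begins. There is no depth.
- r.hand_in(): hands the job in; it is judged then, once.
Trained networks look in a picture, given as the dict that the camera call returned (one of the last four; its "shot" number tells which), for a name from the list of things; names that differ only in an ending like _2 or _b are one class to them, and where a whole thing is asked for, a point or a joint stands for the part that bears it (a point fixed in the world has none). Each returns a list of dicts, best first, with "conf" (0 to 1); they miss things now and then, are a little off and sometimes report something else, mostly with a low value. They report only what shows in the picture. A call takes as long as a camera call.
- r.search_frame(picture, thing): "rect" ([left, top, width, height] in pixels, round what is visible of it).
- r.outline_of(picture, thing): "pixels" (384x512 bool, what is visible of it) and "rect" ([left, top, width, height] in pixels, round what is visible of it).
- r.landmark_of(picture, thing): "point" ([column, row] in pixels: a listed point, or the origin of a listed thing).
The state is a dict: "clock": time; "joints": joint angles; "qvel": joint speeds; "tau": joint torques, N m; "tcp_pos": TCP position; "orientation": TCP orientation; "contact_force": force on the tool from outside, world axes, zero at the start; "moment": the same for the moment, N m; "grip_width": finger opening in m; "gripper_force": force on a finger pad.
Only numpy, scipy, OpenCV 4.12 (cv2) and the standard library are available. Lean on these libraries where they do the work, as an engineer would, in place of code of your own. Each camera call takes 0.05 s, during which the arm holds its last target. There are 200 camera calls.

### The job

A recipe ring binder lies open on the worktop with one stiff divider left standing half raised on one side of its rings. Push that divider up and over the rings with the outside of the fingers or a fingertip, and press it down until it lies completely flat on the opposite side. Only push and press it, never pinch or hold it; leave the other divider lying flat where it is, the binder where it lies, and the tin, glass and peeler near it undisturbed.

Things in the scene. Friction and masses are not known exactly. Their poses are not given: they have to be found in the camera images.
- binder: open ring binder, loose, about 1 kg, grey covers 145 x 300 x 3 mm, lying flat at any yaw; on each side of three steel rings (28 mm, top 34 mm above the worktop) a stack of boards (122 x 108 mm, top 16 mm above the worktop). Origin on the worktop under the middle of the spine; x along the spine, y towards the side onto which the raised divider shall be turned, z up
- spine (a point): middle of the ring axis, the axis about which the dividers turn: 20 mm above the binder's origin, axes as the binder's
- raised (a joint): angle of the half-raised divider about the ring axis: 0 lies flat on its starting side (-y of the binder), pi/2 stands upright, pi lies flat on the opposite side (+y). Starts between 0.75 and 1.15. Its rings are stiff (about 0.08 N m of friction): it stays at whatever angle it is left, and does not drop by itself
- raised_edge (a point): middle of the free outer edge of the half-raised divider, 120 mm from the ring axis. The divider is a rigid brown board 120 mm along the spine and 120 mm from axis to edge, 3 mm thick, 50 g, with a pale paper panel (100 x 78 mm, 1 mm thick) on each face; the board extends 13 mm beyond the panel at the outer edge. Site axes at angle 0 are the binder's
- raised_upper: pale panel on the divider's face that looks up at angle 0, fixed to it; origin on the ring axis
- raised_under: pale panel on the divider's other face, which looks down at angle 0, fixed to it; origin on the ring axis
- flat (a joint): angle of the second, identical divider, counted the same way; it lies flat at 0 on the -y stack, under the raised one (its top 23 mm above the worktop), turns as stiffly, and is to stay there
- tin: food tin, loose, diameter 57, height 72 mm, to the right of the binder as seen from the robot; origin at the centre of its underside
- glass: small drinking glass, loose, diameter 48, height 61 mm, to the left of the binder as seen from the robot; origin at the centre of its underside
- peeler: yellow-handled peeler, loose, 170 x 25 x 18 mm, lying to the left of the binder, nearer than the glass; origin at the centre of its underside, x axis along it

How it is judged:
On the way:
1. the raised divider is brought past upright (value of joint raised above 1.65 rad), for 0.1 s.
At the end, for the whole second after the job is handed in: the divider that stood half raised lies flat and still on the opposite side (angle over 3.05 rad, its edge within about 11 mm of flat); the other still lies on its side (under 0.1 rad); the binder, tin, glass and peeler are within 20 mm of where they started (value of joint raised above 3.05 rad and velocity of joint raised below 0.05 rad/s and value of joint flat below 0.1 rad and distance of each of binder, tin, glass, peeler from where it was at the start of the episode below 0.02 m); the robot touches nothing.
It fails at once if the raised divider is pinched: fingers press on both its faces at once (contact force between the fingers and raised_upper above 1 N and contact force between the fingers and raised_under above 1 N).
It fails at once if the other divider is lifted (over 0.25 rad) (value of joint flat above 0.25 rad).
It fails at once if the binder is shifted or lifted by more than 20 mm (distance of binder from where it was at the start of the episode above 0.02 m).
It fails at once if the binder is tipped up (angle between binder's own z axis and vertical above 0.12 rad).
It fails at once if the tin, glass or peeler is shifted or lifted by more than 20 mm (distance of any of tin, glass, peeler from where it was at the start of the episode above 0.02 m).
It also fails if it takes over 42 s, if anything falls off the work surface, if the arm or the gripper's body presses on something with over 40 N, if the wrist force passes 120 N, or if a joint passes its speed limit or range.

## Working session

There is one attempt and no reset: what is moved stays moved. The work goes in short steps, Python scripts to look and compute and a tool call to move; the robot and the scene stay as the last step left them, time stands still between calls to the robot, and variables do not carry over. Pictures are saved under pics/ and viewed, at most 10 in all, crops included, and the job is handed in when it is done.

Besides the shell and the picture viewer there is one more tool, called after "Emit:" as name([rows], argument=value, ...), one row to a line, values as JSON. apply_moves: Moves the arm, as the interface text tells. Its arguments: {"type":"object","properties":{"rows":{"type":"array","items":{"type":"array","items":{"type":"number"}}},"claw":{"type":"number"},"newtons":{"type":"number"}},"required":["rows"]}

```bash
mkdir -p pics; cat > h.py <<'E'
import numpy as np, cv2
from bench import r
from scipy.spatial.transform import Rotation as R
def rot(a):
    a=np.array(a,float)
    return a if a.shape==(3,3) else (R.from_quat(a).as_matrix() if a.size==4 else R.from_rotvec(a).as_matrix())
def ray(f,p):
    K=np.array(f['intrinsics']);d=np.linalg.inv(K)@[p[0],p[1],1]
    return np.array(f['eye']),rot(f['attitude'])@np.array([d[0],-d[1],-d[2]])
def onz(f,p,z):
    e,d=ray(f,p);return e+d*(z-e[2])/d[2]
def tri(f,p,g,q):
    A=np.zeros((3,3));b=np.zeros(3)
    for F,P in((f,p),(g,q)):
        e,d=ray(F,P);d/=np.linalg.norm(d);M=np.eye(3)-np.outer(d,d);A+=M;b+=M@e
    return np.linalg.solve(A,b)
E
python3 - <<'E'
from h import *
np.set_printoptions(precision=4,suppress=True)
s=r.grab_frame('side');t=r.grab_frame('top')
print({k:v for k,v in t.items() if k!='pixels'},s['eye'],s['attitude'])
im=[cv2.cvtColor(x['pixels'],cv2.COLOR_RGB2BGR) for x in(s,t)]
for n in ['binder','spine','raised_edge','raised_upper','raised_under','flat','tin','glass','peeler']:
    a=r.landmark_of(s,n) if n!='flat' else [];b=r.landmark_of(t,n) if n!='flat' else []
    print(n,[(x['conf'],x['point']) for x in a[:2]],[(x['conf'],x['point']) for x in b[:2]])
    if a and b: print('   tri',tri(s,a[0]['point'],t,b[0]['point']))
for i,n in enumerate(('s0','t0')): cv2.imwrite(f'pics/{n}.png',im[i])
print(r.get_obs())
E
```

```text
{'intrinsics': array([[460.8131,   0.    , 257.1409],
       [  0.    , 460.8131, 195.8582],
       [  0.    ,   0.    ,   1.    ]]), 'eye': array([ 0.4293, -0.0693,  1.465 ]), 'attitude': array([ 0.0738, -0.0435, -1.56  ]), 'shot': 2} [0.505  0.6964 0.5626] [ 0.0317 -1.4576 -2.7669]
binder [(0.88, [248.2, 225.2])] [(0.81, [239.7, 195.2])]
   tri [0.539  0.015  0.0053]
spine [(0.74, [225.3, 310.8]), (0.68, [242.7, 219.0])] [(0.7, [237.4, 192.4])]
   tri [ 0.5876  0.0406 -0.2706]
raised_edge [(0.63, [276.0, 180.6])] [(0.62, [243.2, 219.7])]
   tri [ 0.4676 -0.003   0.1162]
raised_upper [(0.95, [244.3, 220.2])] [(0.62, [240.7, 192.8])]
   tri [0.5468 0.0113 0.017 ]
raised_under [] []
flat [] []
tin [(0.6, [251.1, 153.5])] [(0.89, [349.7, 200.8]), (0.15, [241.7, 215.0])]
   tri [ 0.533  -0.3337  0.0043]
glass [(0.66, [227.8, 310.0])] [(0.63, [166.4, 186.3])]
   tri [ 0.5672  0.251  -0.0006]
peeler [(0.86, [318.1, 305.5])] [(0.9, [166.8, 241.0])]
   tri [0.3978 0.2434 0.0043]
{'clock': 0.9, 'joints': array([ 1.2039,  0.477 ,  0.0224,  1.5554, -0.0115,  1.1093, -0.0831]), 'qvel': array([ 0.0001,  0.0007,  0.0001, -0.0001,  0.0008, -0.    , -0.0001]), 'tau': array([  0.0016, -59.6294,   1.6074, -28.154 ,   0.0126,   0.0016,
         0.    ]), 'tcp_pos': array([ 0.1727, -0.6526,  0.2109]), 'orientation': array([3.1153, 0.4053, 0.0001]), 'contact_force': array([0.4013, 0.3347, 0.7643]), 'moment': array([0.0352, 0.0169, 0.0425]), 'gripper_force': 0.0, 'grip_width': 0.0855674104517755}
```

View pics/s0.png

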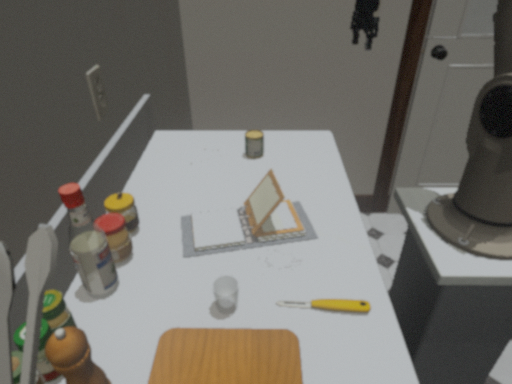

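View pics/t0.png

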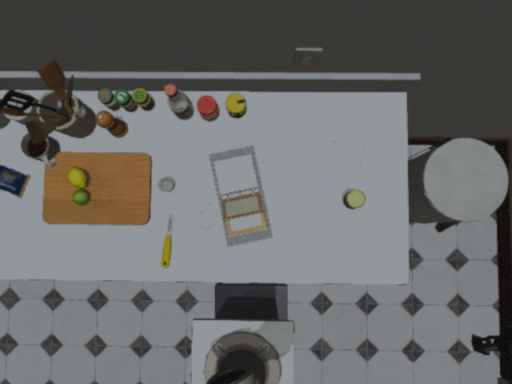

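The side view shows the divider leaning up on the robot side, with its edge near (275,180) and its foot near (250,230). The top view shows the binder at about 0.2 rad yaw, with the spine near (239,193). The divider must therefore be pushed away from the robot, roughly along tool x. The tin and glass are well clear.

Emit:
apply_moves([
  [0.8,-0.46,0,0,0,0],
  [0.8,-0.46,0,0,0,0],
  [0.8,-0.46,0,0,0,0],
  [0.8,-0.46,0,0,0,0],
  [0.8,-0.46,0,0,0,0],
], claw=0)

```text
clock: 1.52
tcp_pos: [0.3407, -0.4867, 0.2112]
orientation: [-3.113, -0.417, -0.003]
contact_force: [-0.7, 0.4, 0.7]
grip_width: -0.0002
gripper_force: 0.0
```

Emit:
apply_moves([
  [0.6,-0.46,0,0,0,0],
  [0.6,-0.46,0,0,0,0],
  [0.6,-0.46,0,0,0,0],
  [0.6,-0.46,0,0,0,0],
  [0.6,-0.46,0,0,0,0],
])

```text
clock: 2.15
tcp_pos: [0.4516, -0.3418, 0.2109]
orientation: [3.115, 0.404, -0.001]
contact_force: [0.2, 0.1, 0.1]
grip_width: 0.0002
gripper_force: 0.0
```

Emit:
apply_moves([
  [0.14,-0.65,0,0,0,0],
  [0.14,-0.65,0,0,0,0],
  [0.14,-0.65,0,0,0,0],
  [0.14,-0.65,0,0,0,0],
])

```text
clock: 2.65
tcp_pos: [0.4439, -0.1736, 0.2111]
orientation: [3.115, 0.408, 0.0]
contact_force: [0.3, -1.4, -0.6]
grip_width: -0.0001
gripper_force: 0.0
```

Emit:
apply_moves([
  [0.14,-0.65,0,0,0,0],
  [0.14,-0.65,0,0,0,0],
  [0.14,-0.65,0,0,0,0],
  [0.14,-0.65,0,0,0,0],
])

```text
clock: 3.15
tcp_pos: [0.4372, -0.008, 0.2112]
orientation: [-3.115, -0.408, -0.001]
contact_force: [1.1, -0.2, -0.2]
grip_width: -0.0003
gripper_force: 0.0
```

```bash
python3 - <<'E'
from h import *
o=r.get_obs();print(o['tcp_pos'],o['orientation'],o['clock'])
s=r.grab_frame('side');t=r.grab_frame('top')
cv2.imwrite('pics/s1.png',cv2.resize(cv2.cvtColor(s['pixels'],cv2.COLOR_RGB2BGR)[60:280,160:400],None,fx=2.5,fy=2.5))
for n in ['spine','raised_edge','raised_upper']:
    for f in (s,t): print(n,[(x['conf'],x['point']) for x in r.landmark_of(f,n)[:2]])
m=r.outline_of(t,'binder')
if m:
    c=cv2.minAreaRect(np.argwhere(m[0]['pixels'])[:,::-1].astype(np.float32));b=cv2.boxPoints(c);print([onz(t,p,0.008)[:2].round(3) for p in b])
E
```

```text
[ 0.43720639 -0.00804973  0.21121052] [-3.11497288e+00 -4.07829684e-01 -1.32494624e-03] 3.15
spine [(0.71, [242.7, 220.3])]
spine []
raised_edge [(0.81, [280.9, 177.7])]
raised_edge [(0.73, [240.5, 214.9])]
raised_upper [(0.68, [245.4, 218.5])]
raised_upper [(0.74, [239.8, 193.9])]
```

View pics/s1.png

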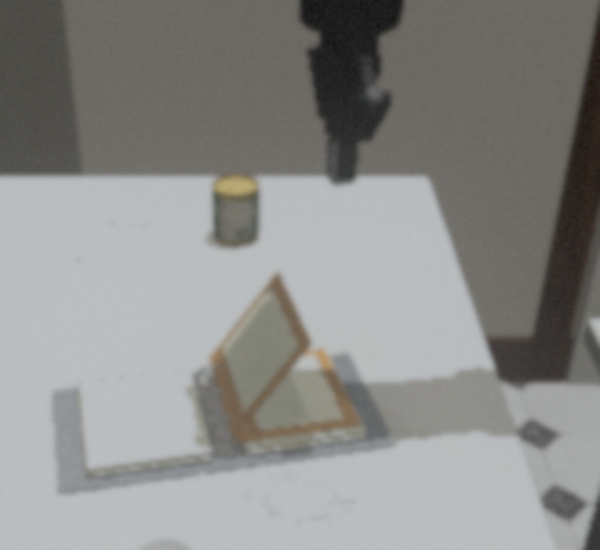

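The fingertip at (342,180) is above the worktop on the robot side of the divider edge (crop about 278–305, 280–340), so it is clear to go down.

Emit:
apply_moves([
  [0,0,0.2,0,0,0],
  [0,0,0.4,0,0,0],
  [0,0,0.5,0,0,0],
  [0,0,0.5,0,0,0],
])

```text
clock: 4.1
tcp_pos: [0.4353, -0.0087, 0.0845]
orientation: [-3.115, -0.405, 0.006]
contact_force: [0.0, 0.5, -0.2]
grip_width: 0.0003
gripper_force: 0.0
```

```bash
python3 - <<'E'
from h import *
s=r.grab_frame('side')
cv2.imwrite('pics/s2.png',cv2.resize(cv2.cvtColor(s['pixels'],cv2.COLOR_RGB2BGR)[100:260,180:340],None,fx=3.5,fy=3.5))
E
```

```text
(no output)
```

View pics/s2.png

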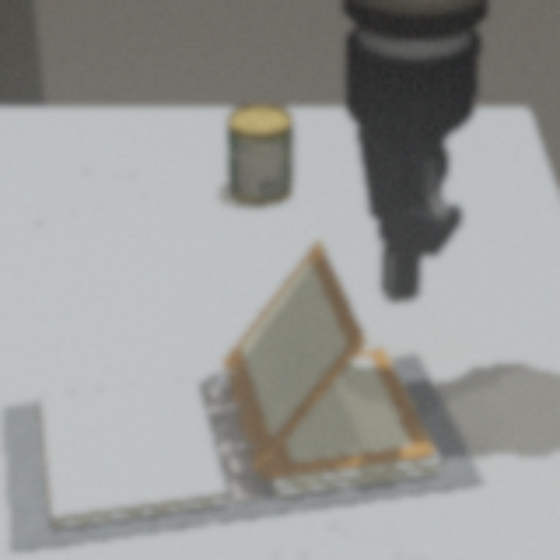

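The fingertip (400,295) is on the robot side of the edge (about 338,295) and below its height. Next I push forward.

Emit:
apply_moves([
  [0.08,0,0,0,0,0],
  [0.15,0,0,0,0,0],
  [0.2,0,-0.02,0,0,0],
  [0.26,0,-0.04,0,0,0],
  [0.32,0,-0.06,0,0,0],
])

```text
clock: 4.78
tcp_pos: [0.5151, 0.0122, 0.1015]
orientation: [-3.115, -0.405, -0.001]
contact_force: [-0.7, -0.1, -0.8]
grip_width: -0.0001
gripper_force: 0.4
```

```bash
python3 - <<'E'
from h import *
print(r.get_obs()['tcp_pos'])
s=r.grab_frame('side')
cv2.imwrite('pics/s3.png',cv2.resize(cv2.cvtColor(s['pixels'],cv2.COLOR_RGB2BGR)[100:260,180:340],None,fx=3.5,fy=3.5))
E
```

```text
[0.5151124  0.01219012 0.10148388]
```

View pics/s3.png

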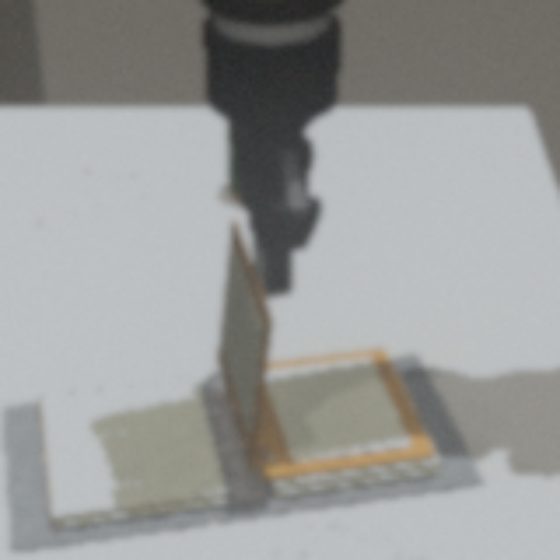

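The divider is nearly upright and the finger is behind it, so I'll follow the arc over the rings.

Emit:
apply_moves([
  [0.05,0,-0.07,0,0,0],
  [0.12,0,-0.066,0,0,0],
  [0.186,0,-0.056,0,0,0],
  [0.26,0,-0.026,0,0,0],
  [0.326,0,0.02,0,0,0],
])

```text
clock: 5.45
tcp_pos: [0.6034, 0.0331, 0.102]
orientation: [3.114, 0.404, 0.032]
contact_force: [12.6, -3.1, 19.6]
grip_width: 0.0002
gripper_force: 9.7
```

```bash
python3 - <<'E'
from h import *
print(r.get_obs()['tcp_pos'])
s=r.grab_frame('side')
cv2.imwrite('pics/s4.png',cv2.resize(cv2.cvtColor(s['pixels'],cv2.COLOR_RGB2BGR)[100:260,170:330],None,fx=3.5,fy=3.5))
E
```

```text
[0.60342058 0.03313715 0.10199648]
```

View pics/s4.png

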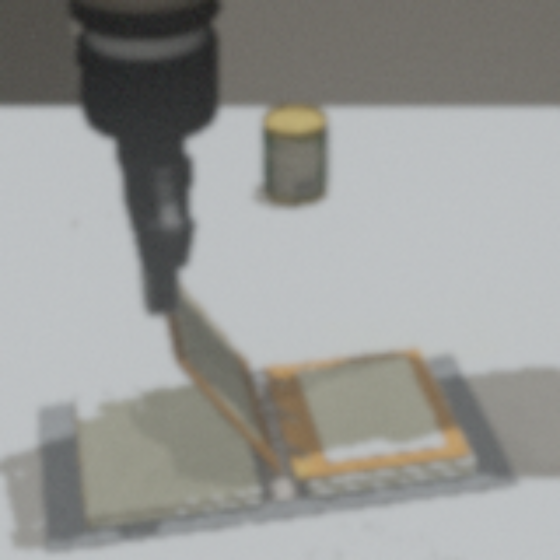

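The contact force is 23 N, so the tip is pressing along the board's edge and the binder may have crept a few mm. I'll lift straight off and re-measure.

Emit:
apply_moves([
  [0,0,-0.04,0,0,0],
  [0,0,-0.1,0,0,0],
  [0,0,-0.22,0,0,0],
  [0,0,-0.3,0,0,0],
  [0,0,-0.3,0,0,0],
])

```text
clock: 6.12
tcp_pos: [0.5934, 0.0331, 0.1727]
orientation: [3.115, 0.406, 0.004]
contact_force: [-0.9, -0.5, -0.3]
grip_width: 0.0001
gripper_force: 0.0
```

```bash
python3 - <<'E'
from h import *
o=r.get_obs();print(o['tcp_pos'],o['contact_force'])
s=r.grab_frame('side');t=r.grab_frame('top')
a=cv2.resize(cv2.cvtColor(s['pixels'],cv2.COLOR_RGB2BGR)[130:260,170:330],None,fx=3,fy=3)
b=cv2.resize(cv2.cvtColor(t['pixels'],cv2.COLOR_RGB2BGR)[130:260,180:290],None,fx=2.9,fy=3)
cv2.imwrite('pics/s5.png',np.hstack([a,b]))
for n in ['binder','spine','raised_edge','raised_upper','raised_under']:
    a=r.landmark_of(s,n);b=r.landmark_of(t,n)
    print(n,[(x['conf'],x['point']) for x in a[:2]],[(x['conf'],x['point']) for x in b[:2]])
    if a and b: print('   tri',tri(s,a[0]['point'],t,b[0]['point']))
E
```

```text
[0.59336408 0.03310426 0.1727011 ] [-0.89786616 -0.47293486 -0.31316756]
binder [(0.82, [246.2, 226.0]), (0.64, [254.9, 156.9])] [(0.76, [239.9, 192.5])]
   tri [0.54573684 0.01465993 0.00273201]
spine [(0.91, [243.2, 221.0])] []
raised_edge [(0.63, [216.3, 184.6])] [(0.61, [233.6, 171.4])]
   tri [0.601849   0.02698286 0.12530418]
raised_upper [] []
raised_under [(0.55, [246.4, 220.7])] [(0.68, [241.9, 195.3])]
   tri [0.54072698 0.00762192 0.01246534]
```

View pics/s5.png

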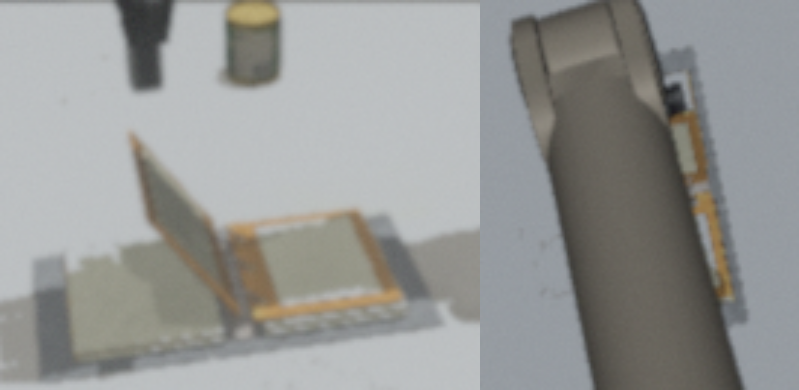

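The tool is free. The divider stands at about 2.1 rad with its edge near (0.602, 0.027, 0.125), and the binder is essentially in place. The finger had slipped past the edge, so I'll go back over to its inner side and press closer to the hinge.

Emit:
apply_moves([
  [-0.12,0.02,0,0,0,0],
  [-0.22,0.03,0,0,0,0],
  [-0.22,0.03,0.1,0,0,0],
  [-0.22,0.03,0.22,0,0,0],
  [-0.22,0.03,0.3,0,0,0],
])

```text
clock: 7.35
tcp_pos: [0.5411, 0.0113, 0.0948]
orientation: [3.115, 0.405, -0.001]
contact_force: [0.1, -0.1, 0.1]
grip_width: 0.0
gripper_force: 0.0
```

Emit:
apply_moves([
  [0.03,0,0,0,0,0],
  [0.06,0,0,0,0,0],
  [0.09,0,0.01,0,0,0],
  [0.12,0,0.02,0,0,0],
])

```text
clock: 7.85
tcp_pos: [0.5717, 0.0194, 0.0915]
orientation: [3.115, 0.405, 0.002]
contact_force: [-0.6, 0.3, 0.0]
grip_width: 0.0002
gripper_force: 0.0
```

Emit:
apply_moves([
  [0.03,0,0.01,0,0,0],
  [0.056,0,0.024,0,0,0],
  [0.08,0,0.05,0,0,0],
  [0.1,0,0.073,0,0,0],
])

```text
clock: 8.35
tcp_pos: [0.5951, 0.0256, 0.0721]
orientation: [3.115, 0.405, -0.0]
contact_force: [0.2, 0.3, 0.3]
grip_width: -0.0
gripper_force: 0.3
```

```bash
python3 - <<'E'
from h import *
o=r.get_obs();print(o['tcp_pos'],o['contact_force'])
s=r.grab_frame('side')
cv2.imwrite('pics/s6.png',cv2.resize(cv2.cvtColor(s['pixels'],cv2.COLOR_RGB2BGR)[100:260,170:330],None,fx=3.5,fy=3.5))
E
```

```text
[0.59505526 0.02558846 0.07212372] [0.24423591 0.3379214  0.29026296]
```

View pics/s6.png

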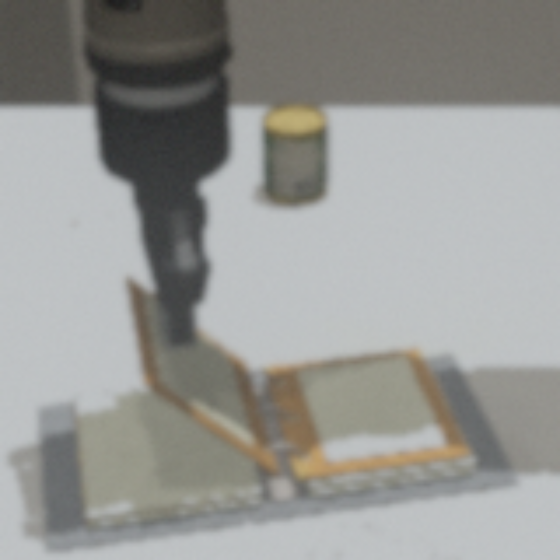

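The finger is on the inner face, pressing it down, with the tip near (180,340), and the force is tiny. I'll continue.

Emit:
apply_moves([
  [0.025,0,0.025,0,0,0],
  [0.044,0,0.052,0,0,0],
  [0.06,0,0.085,0,0,0],
  [0.07,0,0.115,0,0,0],
  [0.08,0,0.15,0,0,0],
])

```text
clock: 9.02
tcp_pos: [0.6143, 0.0307, 0.0346]
orientation: [-3.115, -0.405, -0.0]
contact_force: [-0.8, 0.3, 0.8]
grip_width: -0.0
gripper_force: 0.3
```

Emit:
apply_moves([
  [0.005,0,0.015,0,0,0],
  [0.005,0,0.03,0,0,0],
  [0.005,0,0.04,0,0,0],
  [0.005,0,0.05,0,0,0],
])

```text
clock: 9.52
tcp_pos: [0.6155, 0.0309, 0.0227]
orientation: [3.115, 0.405, 0.001]
contact_force: [0.7, -0.0, 0.1]
grip_width: 0.0001
gripper_force: 0.3
```

Emit:
apply_moves([
  [0,0,0.006,0,0,0],
  [0,0,0.012,0,0,0],
  [0,0,0.016,0,0,0],
  [0,0,0.016,0,0,0],
])

```text
clock: 10.02
tcp_pos: [0.6152, 0.0309, 0.0186]
orientation: [3.115, 0.405, -0.0]
contact_force: [0.1, 0.5, 0.5]
grip_width: 0.0
gripper_force: 0.0
```

```bash
python3 - <<'E'
from h import *
o=r.get_obs();print(o['tcp_pos'],o['contact_force'])
s=r.grab_frame('side')
cv2.imwrite('pics/s7.png',cv2.resize(cv2.cvtColor(s['pixels'],cv2.COLOR_RGB2BGR)[130:260,170:330],None,fx=4.5,fy=4.5))
for n in ['raised_edge','spine']: print([(x['conf'],x['point']) for x in r.landmark_of(s,n)[:2]])
E
```

```text
[0.61522739 0.03092917 0.01857373] [0.10207746 0.53951459 0.51579655]
[(0.69, [192.5, 217.3])]
[(0.69, [244.6, 220.2])]
```

View pics/s7.png

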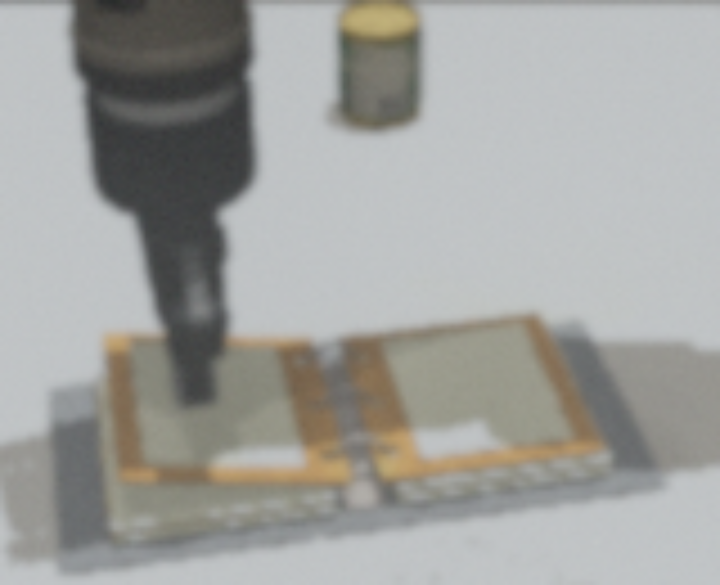

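The divider is nearly down but still hovers, with a gap on the left at about (120,480–540). I'll keep pressing in small steps and watch the force.

Emit:
apply_moves([
  [0,0,0.01,0,0,0],
  [0,0,0.02,0,0,0],
  [0,0,0.02,0,0,0],
])

```text
clock: 10.55
tcp_pos: [0.6151, 0.0309, 0.0133]
orientation: [3.115, 0.405, -0.001]
contact_force: [0.6, -0.1, 0.4]
grip_width: -0.0003
gripper_force: 0.0
```

Emit:
apply_moves([
  [0,0,0.008,0,0,0],
  [0,0,0.015,0,0,0],
  [0,0,0.015,0,0,0],
])

```text
clock: 10.92
tcp_pos: [0.6152, 0.0309, 0.0097]
orientation: [3.115, 0.405, -0.0]
contact_force: [-0.5, 0.6, -0.1]
grip_width: 0.0002
gripper_force: 0.0
```

```bash
cat >> h.py <<'E'
def proj(f,P):
    q=rot(f['attitude']).T@(np.array(P)-f['eye']);q=np.array([q[0],-q[1],-q[2]]);p=np.array(f['intrinsics'])@q;return (p[:2]/p[2]).round(1)
def check():
    s=r.grab_frame('side');o=r.get_obs();print(o['tcp_pos'],o['contact_force'],'tip px',proj(s,o['tcp_pos']))
    for n in ['raised_edge','spine','binder','raised_under']: print(n,[(x['conf'],x['point']) for x in r.landmark_of(s,n)[:2]])
    u=np.array([.98,.199,0]);sp=np.array([.543,.013,.02])
    for th in (2.7,2.8,2.9,3.0,3.1416): print(th,proj(s,sp-.12*np.cos(th)*u+[0,0,.12*np.sin(th)]))
    print('spine',proj(s,sp));return s
E
python3 -c "
from h import *
check()"
```

```text
[0.61508994 0.03094257 0.00973123] [-0.01092006 -0.70715971 -0.18079003] tip px [214.2 227.9]
raised_edge [(0.61, [194.0, 222.9])]
spine [(0.57, [247.3, 222.4])]
binder [(0.78, [247.1, 226.8])]
raised_under [(0.62, [247.9, 219.0])]
2.7 [196.4 207.2]
2.8 [194.8 211.4]
2.9 [193.8 215.7]
3.0 [193.3 220. ]
3.1416 [193.5 226. ]
spine [245.8 219.6]
```

The network now puts the edge at about 3.07 rad, up from 2.94, so the tip sits about 9 mm above the nominal TCP. I'll press further until the force rises.

Emit:
apply_moves([
  [0,0,0.006,0,0,0],
  [0,0,0.012,0,0,0],
  [0,0,0.012,0,0,0],
])

```text
clock: 11.55
tcp_pos: [0.6153, 0.031, 0.0068]
orientation: [3.115, 0.405, -0.0]
contact_force: [-0.4, -0.1, 1.2]
grip_width: -0.0
gripper_force: 0.0
```

Emit:
apply_moves([
  [0,0,0.004,0,0,0],
  [0,0,0.008,0,0,0],
  [0,0,0.008,0,0,0],
])

```text
clock: 11.92
tcp_pos: [0.6153, 0.031, 0.0048]
orientation: [3.115, 0.405, -0.0]
contact_force: [-0.4, 0.0, -0.4]
grip_width: -0.0001
gripper_force: 0.0
```

```bash
python3 -c "
from h import *
s=check();cv2.imwrite('pics/s8.png',cv2.resize(cv2.cvtColor(s['pixels'],cv2.COLOR_RGB2BGR)[160:260,170:330],None,fx=5,fy=5))"
```

```text
[0.61518259 0.03096745 0.00479905] [0.21920559 0.27198356 0.27197974] tip px [214.3 229.6]
raised_edge [(0.69, [196.1, 223.1])]
spine [(0.67, [244.4, 220.6])]
binder [(0.66, [248.3, 227.0])]
raised_under [(0.7, [243.9, 219.3]), (0.45, [249.7, 226.7])]
2.7 [196.4 207.2]
2.8 [194.8 211.4]
2.9 [193.8 215.7]
3.0 [193.3 220. ]
3.1416 [193.5 226. ]
spine [245.8 219.6]
```

View pics/s8.png

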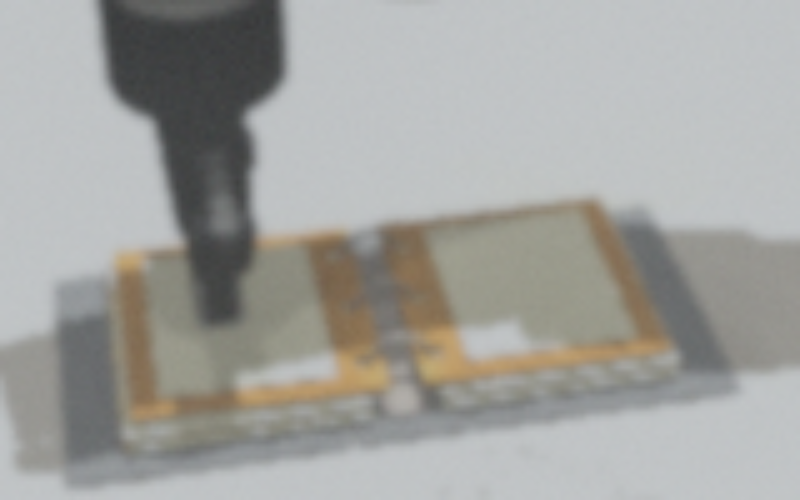

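The divider now looks flat on the stack, symmetric with the other one, with the tip at (220,322). I'll press on until there is a clear reaction force.

Emit:
apply_moves([
  [0,0,0.005,0,0,0],
  [0,0,0.01,0,0,0],
  [0,0,0.01,0,0,0],
])

```text
clock: 12.55
tcp_pos: [0.6154, 0.031, 0.0025]
orientation: [3.115, 0.405, 0.0]
contact_force: [-0.4, -0.7, 1.1]
grip_width: -0.0002
gripper_force: 0.8
```

Emit:
apply_moves([
  [0,0,0.004,0,0,0],
  [0,0,0.008,0,0,0],
  [0,0,0.008,0,0,0],
])

```text
clock: 12.92
tcp_pos: [0.6155, 0.031, 0.0021]
orientation: [3.115, 0.405, 0.0]
contact_force: [-5.7, -1.7, 16.3]
grip_width: 0.0002
gripper_force: 8.3
```

A firm 16 N reaction appeared, so the divider is bottomed on the stack. I'll lift off.

Emit:
apply_moves([
  [0,0,-0.03,0,0,0],
  [0,0,-0.15,0,0,0],
  [0,0,-0.35,0,0,0],
  [0,0,-0.55,0,0,0],
  [0,0,-0.55,0,0,0],
])

```text
clock: 13.55
tcp_pos: [0.6184, 0.0315, 0.1424]
orientation: [3.115, 0.405, 0.013]
contact_force: [-0.1, -0.5, -0.6]
grip_width: 0.0002
gripper_force: 0.0
```

```bash
python3 -c "
from h import *
s=check();t=r.grab_frame('top')
for n in ('tin','glass','peeler'):
  a=r.landmark_of(s,n);b=r.landmark_of(t,n);print(n,[x['point'] for x in a[:1]],[x['point'] for x in b[:1]])"
```

```text
[0.61662007 0.03111725 0.13980881] [-0.14894871  0.20964608 -0.46320101] tip px [209.1 179.9]
raised_edge [(0.84, [191.0, 224.5])]
spine [(0.98, [243.1, 221.3])]
binder [(0.8, [245.9, 226.9])]
raised_under [(0.82, [245.5, 221.1]), (0.69, [249.2, 223.5])]
2.7 [196.4 207.2]
2.8 [194.8 211.4]
2.9 [193.8 215.7]
3.0 [193.3 220. ]
3.1416 [193.5 226. ]
spine [245.8 219.6]
tin [[252.5, 153.2]] [[350.7, 202.3]]
glass [[230.9, 309.8]] [[167.2, 186.9]]
peeler [[320.1, 306.3]] [[165.0, 239.3]]
```

```bash
python3 -c "
from bench import r
print(r.hand_in())"
```

```text
the job is handed in; nothing more can be done
None
```

I pushed the divider over the rings and pressed it down on the opposite side. It measured about 3.1 rad after I lifted off; the binder, tin, glass and peeler showed no clear shift, and the job is handed in, but no verdict was returned.

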